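# Prop open the dust cover of a type case

### The job

The glazed dust cover of the type case stands raised on its stiff hinge alone. Take the prop rod on the side of the case by its red cross grip, swing it up as far as it goes and let it go; then push the cover down until its yellow socket sits on the tip of the rod, so that the rod holds the cover open. The cover must not fall shut.

Things in the scene. Friction and masses are not known exactly. Their poses are not given: they have to be found in the camera images.
- prop (a joint): Steel prop rod on the robot's left side of a dark wooden type case (260 deep, 300 wide, 100 high, fixed). 12 mm thick, ball tip 175 mm from its pivot, which is near the front, 62 mm up. Value: rad, 0 = level, tip away from the robot; grows as the rod swings up towards the robot; 1.396 = stop, tip below the cover's socket. Stiff: stays where left; some 5 N at the grip moves it.
- prop_grip (a point): Centre of the rod's red cross grip: level round bar, 18 mm thick, 50 mm long, standing out from the rod away from the case, its centre 72 mm beside the rod and 100 mm along it from the pivot's axis. x: along the rod, pivot to tip; y: along the grip, away from the case (level, parallel to the pivot's axis and the cover's hinge); z: square to both, up when the rod is level.
- cover (a joint): Clear dust cover in a pale wood frame, 260 x 300 x 14 mm, hinged on the case's far top edge, 100 mm up. Value: rad, 0 = shut, grows as the free edge (robot's side) rises, at most 1.15. Stiff: above 0.81 it stays where left (2 N at the pad pushes it down); lower, it sinks by itself. Its yellow socket, a 44 mm notch at the free edge's left end, rests on the raised rod's tip at 0.593.
- cover_pad (a point): Middle of the outer face of the black rubber pad (40 x 80 x 5 mm) in the middle of the cover's free edge, on its outer side. x: along the cover to its hinge; y: along the hinge to the robot's left; z: out of the cover's outer face. The hinge's axis lies at x +235 mm, z -19 mm from this point, the free edge at x -25 mm.

How it is judged (in metres and radians):
On the way:
1. the prop rod stands up at its stop while the cover is still raised above it (value of joint prop above 1.28 rad and value of joint cover above 0.7 rad), for 0.2 s.
At the end, for the whole second after the job is handed in: The prop rod stands raised at its stop (angle above 1.28 rad) and the cover rests on it at 0.53 to 0.66 rad, at rest (slower than 0.03 rad/s) (value of joint prop above 1.28 rad and value of joint cover between 0.53 and 0.66 rad and velocity of joint cover between -0.03 and 0.03 rad/s); the robot touches nothing.
It fails at once if the cover fell or was pushed past the prop towards shut (below 0.45 rad) (value of joint cover below 0.45 rad).
It also fails if it takes over 45 s, if anything falls off the work surface, if the arm or the gripper's body presses on something with over 40 N, if the wrist force passes 120 N, or if a joint passes its speed limit or range.

### The arm

A 7-joint arm with a two-finger parallel gripper is mounted at the origin on the work surface. World frame = base frame: x ahead of the robot, y to its left, z up, the work surface at z = 0. Lengths are in mm, angles in rad, forces in N, time in s.
With the tool pointing down it reaches from about 425 to 975 mm from the base axis. Payload 16.7 kg.
Tool frame: the origin (TCP) lies at the very end of the fingers, on their centre line; the grasp point (between the pads) lies 19 mm behind it; z points along the fingers, x is the direction in which the jaws open and shut, and the axes are right-handed (so a half turn about z gives the same grasp; the last joint's range is limited). The gripper opens to 85 mm and grips with 20 to 120 N. Pads are 22 mm wide; open, the fingers measure 114 mm over their backs; the gripper's body (76 mm by 85 mm) begins 54 mm behind the grasp point. The pads swing forward as they close: fully open they stand 13 mm farther back than shut.
Start: joints at [-1.433, 0.426, 0.074, 1.606, -0.034, 1.111, -0.067], TCP at [191.6, 647.198, 231.302] pointing down, gripper open.
Joint ranges: [-2.85, 2.85], [-0.5, 2.14], [-1.23, 1.37], [0.21, 2.46], [-1.02, 4.16], [0.16, 2.05], [-2.73, 2.73]. Speed limits (rad/s): [1.89, 1.89, 2.39, 2.39, 3.01, 3.01, 3.01].

### API

Orientations are given as a 3x3 rotation matrix whose columns are the frame's x, y, z axes.
In Python, from cell import ctrl, vision gives the robot as it stands.
- The arm moves only by the tool arm_command, never from a script. Its argument "steps" is a list of rows, each an object with "grip": the closure, from 0 (fully open) to 1 (shut); "offset": the shift along the tool's x, y, z in mm, a list of three; "yaw": the turn about the tool's z in degrees. A call has exactly 10 rows; each row shifts and turns the pose as measured when the row begins, along the tool's axes as they then stand; what a row does not reach is not made up. A row lasts 1/12 s, in which the tool goes at most 41.7 mm and 7.16 degrees, less where a joint would pass 70% of its speed; a pose out of reach is approached as far as the arm can. A call with a gripper value outside its range is refused whole. The fingers move at their own pace and stop on an object; the grip force is fixed at half the most. Time passes only in rows, so rows that do not move let the fingers close, or fill a call up. It gives the time, the measured TCP pose, the force and the opening at its end, in the units of the state.
- ctrl.read_state(): the state, without advancing time (a new reading comes with each control period).
- vision.camera(name): name is "scene" or "side" or "wrist"; returns a dict with "img" (420x560x3 uint8, red, green, blue), "mtx" (3x3 intrinsics, pixels), "eye" and "orientation" of the camera in the world. Camera axes: x right, y down, z forward; pixel columns grow to the right and rows downward; lengths in mm; the calibration is good to about 2 mm. A picture is of the moment at which its call begins. There is no depth.
- ctrl.finish_job(): hands the job in, once; it reports no verdict.
The state is a dict: "clock": time; "q": joint angles; "qd": joint speeds; "joint_efforts": joint torques, N m; "tool_pos": TCP position; "ee_rot": TCP orientation; "wrist_force": force on the tool from outside, world axes, zero at the start; "ft_torque": the same for the moment, N m; "opening": finger opening in mm.
Only numpy, scipy, OpenCV 4.12 (cv2) and the standard library are available. Lean on these libraries where they do the work, as an engineer would, in place of code of your own. Each camera call takes 0.05 s, during which the arm holds its last target.

## Working session

There is one attempt and no reset: what is moved stays moved. The work goes in short steps, Python scripts to look and compute and a tool call to move; the robot and the scene stay as the last step left them, time stands still between calls to the robot, and variables do not carry over. Pictures are saved under pics/ and viewed, and the job is handed in when it is done.

Besides the shell and the picture viewer there is one more tool, called after "Emit:" as name([rows], argument=value, ...), one row to a line, values as JSON. arm_command: Moves the arm, as the interface text tells. Its arguments: {"type":"object","properties":{"steps":{"type":"array","items":{"type":"object","properties":{"grip":{"type":"number"},"offset":{"type":"array","items":{"type":"number"}},"yaw":{"type":"number"}}}}},"required":["steps"]}

```bash
mkdir -p pics; ls; cat > h.py <<'E'
import numpy as np, cv2
from cell import ctrl, vision
def snap(n,f):
    c=vision.camera(n); cv2.imwrite('pics/'+f,cv2.cvtColor(c['img'],cv2.COLOR_RGB2BGR)); return c
def ray(c,u,v):
    d=np.linalg.solve(np.array(c['mtx']),[u,v,1.]); d=np.array(c['orientation'])@d; return np.array(c['eye']),d/np.linalg.norm(d)
def proj(c,p):
    q=np.array(c['mtx'])@(np.array(c['orientation']).T@(np.array(p)-np.array(c['eye']))); return q[:2]/q[2]
def tri(rs):
    A=np.zeros((3,3));b=np.zeros(3)
    for e,d in rs:
        P=np.eye(3)-np.outer(d,d);A+=P;b+=P@e
    x=np.linalg.solve(A,b); return x,[np.linalg.norm((np.eye(3)-np.outer(d,d))@(x-e)) for e,d in rs]
E
python3 - <<'E'
from h import *
for n in ['scene','side','wrist']:
    c=snap(n,n+'0.png'); print(n,np.round(c['eye']),np.round(c['orientation'],2).tolist())
s=ctrl.read_state();print(s)
E
```

```text
pics
scene [ 502. -308.  882.] [[0.92, -0.36, 0.14], [-0.38, -0.86, 0.34], [-0.0, -0.37, -0.93]]
side [ 399. -569.  842.] [[0.94, -0.27, 0.22], [-0.35, -0.73, 0.59], [0.01, -0.63, -0.78]]
wrist [126. 666. 374.] [[0.28, 0.92, 0.26], [0.96, -0.27, -0.08], [-0.0, 0.27, -0.96]]
{'clock': 0.15, 'q': array([-1.43248729,  0.4265875 ,  0.07388797,  1.60644022, -0.03408271,
        1.11078464, -0.06709068]), 'qd': array([-4.29890120e-05, -6.64057232e-04,  1.74058526e-03, -2.26162521e-03,
       -2.24018500e-04, -2.14551230e-05, -8.92788186e-04]), 'joint_efforts': array([ 4.91246843e-03, -9.50315523e+01,  3.76453847e+00, -4.63761592e+01,
        1.95926445e-02,  7.85252749e-03, -1.43600340e-05]), 'tool_pos': array([191.55917439, 646.93418804, 230.78171135]), 'ee_rot': array([[ 2.83893509e-01,  9.58855798e-01, -1.85439196e-04],
       [ 9.58855340e-01, -2.83893555e-01, -9.41835856e-04],
       [-9.55729764e-04,  8.95717220e-05, -9.99999539e-01]]), 'wrist_force': array([-0.68712911,  0.38729801,  0.45320746]), 'ft_torque': array([0.02012329, 0.00122358, 0.01171191]), 'opening': 85.40739879490762}
```

View pics/scene0.png

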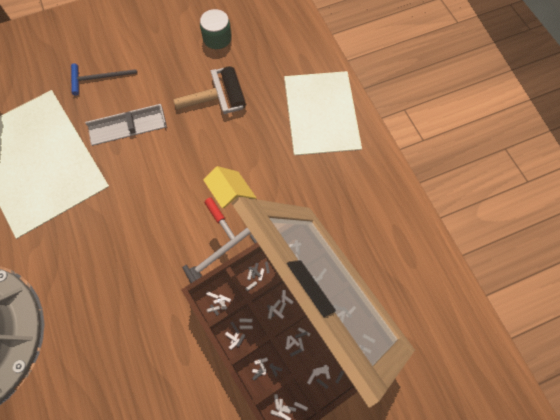

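View pics/side0.png

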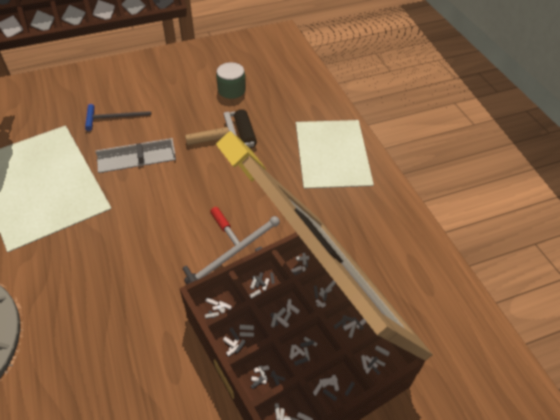

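View pics/wrist0.png

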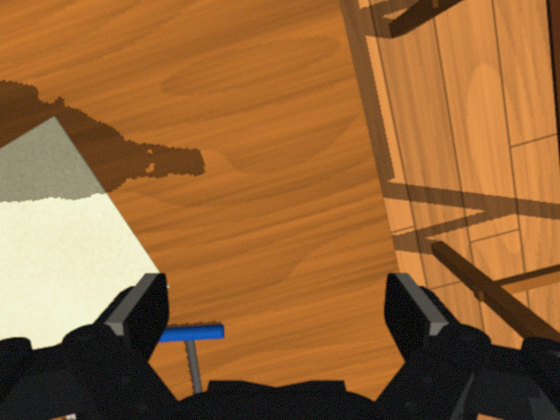

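```bash
python3 - <<'E'
from h import *
C={}
for n in ['scene','side']:
    c=vision.camera(n);C[n]=c;im=c['img']
    h=cv2.cvtColor(im,cv2.COLOR_RGB2HSV)
    r=((h[...,0]<6)|(h[...,0]>174))&(h[...,1]>190)&(h[...,2]>120)
    m=r.astype(np.uint8)*255
    k,l,st,ce=cv2.connectedComponentsWithStats(m)
    i=1+np.argmax(st[1:,4]);ys,xs=np.where(l==i)
    rect=cv2.minAreaRect(np.c_[xs,ys].astype(np.float32));print(n,st[i],ce[i],rect,cv2.boxPoints(rect).tolist())
    crop=im[150:310,170:330];cv2.imwrite(f'pics/{n}_z.png',cv2.cvtColor(cv2.resize(crop,None,fx=3.7,fy=3.7,interpolation=cv2.INTER_CUBIC),cv2.COLOR_RGB2BGR))
    m=((h[...,0]>22)&(h[...,0]<32)&(h[...,1]>170)).astype(np.uint8)
    black=(im.max(2)<35).astype(np.uint8); 
    k,l,st,ce=cv2.connectedComponentsWithStats(black)
    for i in range(1,k):
        if st[i,4]>150: print('black',st[i],ce[i])
E
```

```text
Traceback (most recent call last):
ValueError: attempt to get argmax of an empty sequence
```

```bash
python3 - <<'E'
import cv2,numpy as np
a=cv2.imread('pics/scene0.png')[190:420,170:430];b=cv2.imread('pics/side0.png')[190:420,170:430]
cv2.imwrite('pics/sc_big.png',cv2.resize(a,None,fx=2.6,fy=2.6));cv2.imwrite('pics/si_big.png',cv2.resize(b,None,fx=2.6,fy=2.6))
E
```

```text
(no output)
```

View pics/sc_big.png

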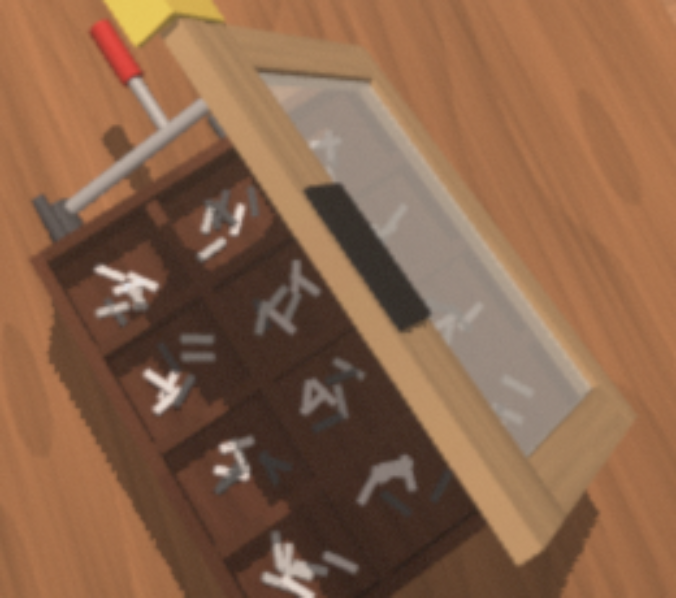

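View pics/si_big.png

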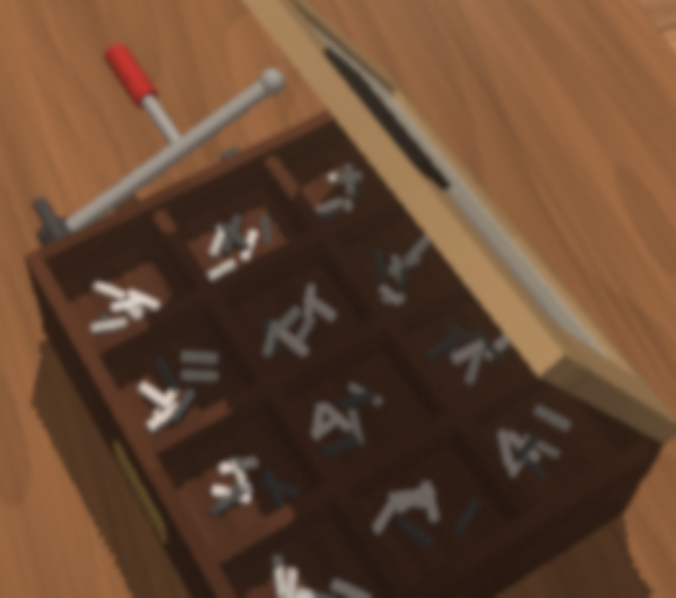

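```bash
cat > m.py <<'E'
from h import *
def redgrip(c):
    im=c['img'].astype(int); m=((im[...,0]>90)&(im[...,0]>3*im[...,1])&(im[...,0]>3*im[...,2])).astype(np.uint8)
    k,l,st,ce=cv2.connectedComponentsWithStats(m)
    i=1+np.argmax(st[1:,4]);ys,xs=np.where(l==i)
    r=cv2.minAreaRect(np.c_[xs,ys].astype(np.float32)); return st[i,4],np.array(r[0]),cv2.boxPoints(r)
def ends(b):
    e=[(b[i]+b[(i+1)%4])/2 for i in range(4)]
    p=(e[0],e[2]) if np.linalg.norm(e[0]-e[2])>np.linalg.norm(e[1]-e[3]) else (e[1],e[3])
    return sorted(p,key=lambda q:q[1])
E
python3 - <<'E'
from m import *
C={n:vision.camera(n) for n in ['scene','side']}
R={n:redgrip(c) for n,c in C.items()}
for n in R: print(n,R[n][0],R[n][1],ends(R[n][2]))
print('grip',tri([ray(C[n],*R[n][1]) for n in C]))
E_=[tri([ray(C[n],*ends(R[n][2])[i]) for n in C]) for i in (0,1)];print(E_)
S=lambda x,y:(170+x/2.6,190+y/2.6)
def t2(a,b): return tri([ray(C['scene'],*S(*a)),ray(C['side'],*S(*b))])
print('pivotpost',t2((68,212),(70,222)))
print('case FL corner',t2((34,258),(30,256)))
print('left front cover corner (lower near)?',t2((165,30),(165,30)))
print('cover near right corner',t2((522,562),(545,378)))
# plane z=100
for n,pts in (('scene',[(34,258),(230,598)]),('side',[(30,256),(205,598),(335,110),(662,440)])):
    for p in pts:
        e,d=ray(C[n],*S(*p)); print(n,p,np.round(e+d*(100-e[2])/d[2],1))
E
```

```text
scene 100 [214.05058289 208.78089905] [array([208.12361, 199.29774], dtype=float32), array([219.97755, 218.26405], dtype=float32)]
side 145 [219.10881042 216.88528442] [array([213.61176, 208.24706], dtype=float32), array([224.60587, 225.52351], dtype=float32)]
grip (array([518.86664286,  26.96691147,  97.81673097]), [np.float64(0.24251344197364047), np.float64(0.24251344197355512)])
[(array([515.06409231,  48.70174924,  99.22311527]), [np.float64(0.2081322018102854), np.float64(0.208132201810351)]), (array([522.55937076,   5.35428885,  96.87929552]), [np.float64(0.22341880367529549), np.float64(0.2234188036751289)])]
pivotpost (array([448.93510516, -68.98640852,  81.92261583]), [np.float64(1.2569902510649478), np.float64(1.2569902510649378)])
case FL corner (array([418.20765464, -94.19296413,  96.07214569]), [np.float64(0.925294812072851), np.float64(0.9252948120729503)])
left front cover corner (lower near)? (array([548.27111709,   5.85026451, 151.38870167]), [np.float64(5.478786531158231), np.float64(5.47878653115835)])
cover near right corner (array([ 597.91317932, -365.48698051,  316.8081804 ]), [np.float64(1.1950683535160151), np.float64(1.1950683535160485)])
scene (34, 258) [417.8 -94.9 100. ]
scene (230, 598) [ 461.5 -337.1  100. ]
side (30, 256) [418.9 -97.1 100. ]
side (205, 598) [ 454.4 -332.9  100. ]
side (335, 110) [640.3 -56.4 100. ]
side (662, 440) [ 726.5 -339.1  100. ]
```

```bash
cat > geo.py <<'E'
from m import *
th=np.deg2rad(9.6); xc=np.array([np.cos(th),np.sin(th),0]); yc=np.array([-np.sin(th),np.cos(th),0]); zc=np.array([0,0,1.])
grip0=np.array([518.9,27.,97.8])
def rel(p,s=None):
    s=s or ctrl.read_state(); return np.array(s['ee_rot']).T@(np.array(p)-s['tool_pos'])
def yaw_need(s=None):
    s=s or ctrl.read_state(); x=np.array(s['ee_rot'])[:,0]; return np.degrees(np.arctan2(x[1],x[0])-th)
E
python3 - <<'E'
from geo import *
C={n:vision.camera(n) for n in ['scene','side']}
a=np.arcsin(.36); rc=grip0-72*yc; piv=rc-100*(np.cos(a)*xc+np.sin(a)*zc); tip=piv+175*(np.cos(a)*xc+np.sin(a)*zc)
print(piv,tip); c=C['side']; print('tip px',proj(c,tip),'seen',170+272/2.6,190+80/2.6,'piv',proj(c,piv))
corner=np.array([418.2,-95.5,100]); H=corner+260*xc-150*yc; print('hinge mid',H)
# candidate pad centres by angle
for t in (.8,.9,1.,1.1):
    u=-np.cos(t)*xc+np.sin(t)*zc; n=np.sin(t)*xc+np.cos(t)*zc
    p=H+235*u+19*n; print(t,np.round(p),[np.round(proj(C[k],p)) for k in C], [np.round(proj(C[k],H+260*u-150*yc+s*n)) for k in C for s in (0,14)])
# approach plan
s=ctrl.read_state(); ang=np.arctan2(s['ee_rot'][1,0],s['ee_rot'][0,0]); p=s['tool_pos'].copy()
T=grip0+8*yc; T[2]=260; N=20; print(T,yaw_need())
for i in range(N):
    y=min(3.2,99); x=np.array([np.cos(ang),np.sin(ang)]);yy=np.array([np.sin(ang),-np.cos(ang)])
    d=(T-s['tool_pos'])/N; print(i,round(d[:2]@x,1),round(d[:2]@yy,1),round(-d[2],1)); ang-=np.deg2rad(y)
E
```

```text
[438.91862239 -59.5504433   61.8       ] [599.89889529 -32.32266819 124.8       ]
tip px [272.59948979 219.6009328 ] seen 274.61538461538464 220.76923076923077 piv [190.37333583 278.98845344]
hinge mid [ 699.57428165 -200.03953141  100.        ]
0.8 [ 552. -225.  282.] [array([286., 312.]), array([290., 264.])] [array([332., 434.]), array([340., 430.]), array([337., 373.]), array([345., 365.])]
0.9 [ 570. -222.  296.] [array([298., 303.]), array([303., 251.])] [array([348., 426.]), array([357., 421.]), array([353., 358.]), array([363., 350.])]
1.0 [ 590. -219.  308.] [array([312., 292.]), array([317., 239.])] [array([365., 416.]), array([375., 410.]), array([371., 343.]), array([381., 335.])]
1.1 [ 611. -215.  318.] [array([327., 282.]), array([332., 228.])] [array([384., 405.]), array([394., 398.]), array([390., 328.]), array([401., 319.])]
[517.56585003  34.8879683  260.        ] 63.905630784741035
0 -24.7 24.3 -1.4
1 -23.3 25.7 -1.4
2 -21.9 26.9 -1.4
3 -20.3 28.1 -1.4
4 -18.7 29.2 -1.4
5 -17.1 30.2 -1.4
6 -15.4 31.1 -1.4
7 -13.6 31.9 -1.4
8 -11.8 32.6 -1.4
9 -10.0 33.2 -1.4
10 -8.1 33.7 -1.4
11 -6.2 34.1 -1.4
12 -4.3 34.4 -1.4
13 -2.3 34.6 -1.4
14 -0.4 34.7 -1.4
15 1.5 34.6 -1.4
16 3.5 34.5 -1.4
17 5.4 34.3 -1.4
18 7.3 33.9 -1.4
19 9.2 33.4 -1.4
```

Emit:
arm_command([
  {"grip":0,"offset":[-25,24,-3],"yaw":3.2},
  {"grip":0,"offset":[-23,26,-3],"yaw":3.2},
  {"grip":0,"offset":[-22,27,-3],"yaw":3.2},
  {"grip":0,"offset":[-20,28,-3],"yaw":3.2},
  {"grip":0,"offset":[-19,29,-3],"yaw":3.2},
  {"grip":0,"offset":[-17,30,-3],"yaw":3.2},
  {"grip":0,"offset":[-15,31,-3],"yaw":3.2},
  {"grip":0,"offset":[-14,32,-3],"yaw":3.2},
  {"grip":0,"offset":[-12,33,-3],"yaw":3.2},
  {"grip":0,"offset":[-10,33,-3],"yaw":3.2},
])

```text
clock: 1.23
tool_pos: [352.5, 332.4, 259.8]
ee_rot: [[0.757, 0.653, -0.003], [0.653, -0.757, 0.002], [-0.001, -0.003, -1.0]]
wrist_force: [1.0, -0.1, 0.6]
opening: 85.5
```

```bash
python3 - <<'E'
from geo import *
T=grip0+8*yc;T[2]=240
s=ctrl.read_state();print(s['clock'],s['tool_pos'],s['q'],rel(T,s),yaw_need(s))
ang=np.arctan2(s['ee_rot'][1,0],s['ee_rot'][0,0]);N=11;dy=yaw_need(s)/N
for i in range(N):
    x=np.array([np.cos(ang),np.sin(ang)]);yy=np.array([np.sin(ang),-np.cos(ang)])
    d=(T-s['tool_pos'])/N; print(i,round(d[:2]@x,1),round(d[:2]@yy,1),round(-d[2],1),dy); ang-=np.deg2rad(dy)
E
```

```text
1.2333 [352.49385281 332.43638884 259.76394829] [-1.16951449  0.07795503  0.30156167  2.00040294 -0.03048911  1.06755884
 -0.14244002] [-69.29546988 333.20091055  18.70111079] 31.174743534010762
0 -6.3 30.3 1.8 2.8340675940009783
1 -4.8 30.6 1.8 2.8340675940009783
2 -3.3 30.8 1.8 2.8340675940009783
3 -1.8 30.9 1.8 2.8340675940009783
4 -0.2 30.9 1.8 2.8340675940009783
5 1.3 30.9 1.8 2.8340675940009783
6 2.8 30.8 1.8 2.8340675940009783
7 4.4 30.6 1.8 2.8340675940009783
8 5.9 30.4 1.8 2.8340675940009783
9 7.4 30.0 1.8 2.8340675940009783
10 8.8 29.6 1.8 2.8340675940009783
```

Emit:
arm_command([
  {"grip":0,"offset":[-6,33,0],"yaw":3.1},
  {"grip":0,"offset":[-5,33,0],"yaw":3.1},
  {"grip":0,"offset":[-3,33,0],"yaw":3.1},
  {"grip":0,"offset":[-2,34,0],"yaw":3.1},
  {"grip":0,"offset":[0,34,0],"yaw":3.1},
  {"grip":0,"offset":[2,34,0],"yaw":3.1},
  {"grip":0,"offset":[3,34,0],"yaw":3.1},
  {"grip":0,"offset":[5,34,0],"yaw":3.1},
  {"grip":0,"offset":[7,33,0],"yaw":3.1},
  {"grip":0,"offset":[8,33,0],"yaw":3.1},
])

```text
clock: 2.07
tool_pos: [514.5, 16.2, 261.8]
ee_rot: [[0.99, 0.143, 0.003], [0.143, -0.99, 0.01], [0.004, -0.01, -1.0]]
wrist_force: [1.3, 1.0, -0.6]
opening: 85.3
```

```bash
python3 - <<'E'
from geo import *
T=grip0+8*yc;T[2]=240
s=ctrl.read_state();print(s['clock'],s['tool_pos'],s['q'],rel(T,s),yaw_need(s))
for n in ['scene','side','wrist']: snap(n,n+'1.png')
E
```

```text
2.0667 [514.50147662  16.15651959 261.82729061] [-0.74477397  0.14181811  0.6652005   1.95651174 -0.11081784  1.07203383
  0.1115321 ] [  5.61077813 -17.8902126   22.02606711] -1.398127344943598
```

View pics/scene1.png

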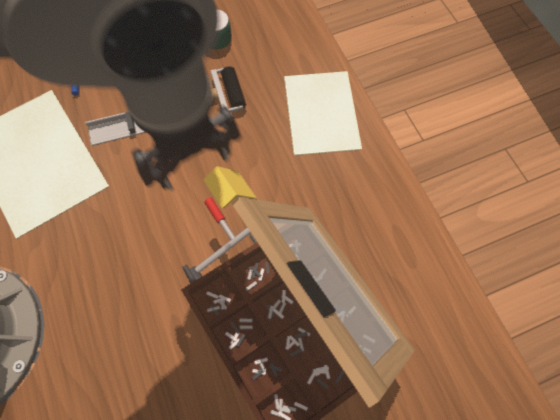

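View pics/wrist1.png

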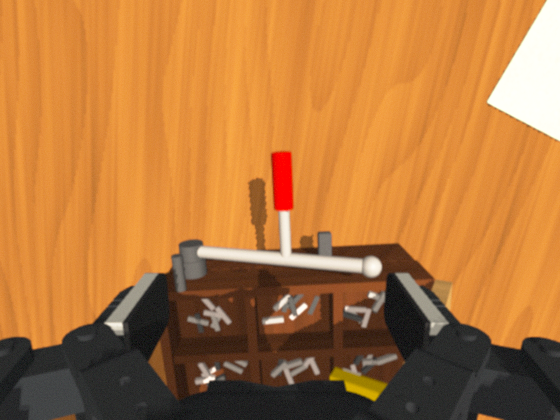

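```bash
python3 - <<'E'
from geo import *
C={n:vision.camera(n) for n in ['scene','side','wrist']}
R={n:redgrip(c) for n,c in C.items()}
w=C['wrist'];print(R['wrist'][:2],'proj grip0',proj(w,grip0),ends(R['wrist'][2]))
print(tri([ray(C[n],*R[n][1]) for n in C]))
P=[]
for u in ends(R['wrist'][2]):
    e,d=ray(w,*u);P.append(e+d*(98-e[2])/d[2])
print(P,np.degrees(np.arctan2(*(P[1]-P[0])[:2]))); s=ctrl.read_state();print(s['tool_pos'],s['clock'],'tcp in scene',proj(C['scene'],s['tool_pos']))
E
```

```text
(np.int32(1112), array([283.7729187 , 188.05111694])) proj grip0 [281.73768476 185.78245037] [array([282.558 , 158.8934], dtype=float32), array([284.98782, 217.20883], dtype=float32)]
(array([519.1890989 ,  25.81398311,  99.4259885 ]), [np.float64(1.1458796954116948), np.float64(0.6750586830388788), np.float64(1.6581098329468205)])
[array([516.13434521,  49.81656758,  98.        ]), array([ 5.25907526e+02, -2.24287899e-01,  9.80000000e+01])] 168.94901091524616
[513.64403395  18.57978181 261.36547494] 2.3667 tcp in scene [199.35399163 174.5258866 ]
```

Emit:
arm_command([
  {"grip":0,"offset":[3,-6,10],"yaw":-1.3},
  {"grip":0,"offset":[3,-6,20],"yaw":0},
  {"grip":0,"offset":[0,0,30],"yaw":0},
  {"grip":0,"offset":[0,0,30],"yaw":0},
  {"grip":0,"offset":[0,0,30],"yaw":0},
  {"grip":0,"offset":[0,0,20],"yaw":0},
  {"grip":0,"offset":[0,0,10],"yaw":0},
  {"grip":0,"offset":[0,0,0],"yaw":0},
  {"grip":0,"offset":[0,0,0],"yaw":0},
  {"grip":0,"offset":[0,0,0],"yaw":0},
])

```text
clock: 3.2
tool_pos: [515.9, 48.4, 101.1]
ee_rot: [[0.98, 0.201, 0.002], [0.201, -0.979, 0.015], [0.005, -0.014, -1.0]]
wrist_force: [-0.5, 0.3, 1.2]
opening: 85.4
```

```bash
python3 - <<'E'
from geo import *
T=np.array([518.5,32,80]); s=ctrl.read_state();print(s['tool_pos'],rel(T,s),yaw_need(s)); snap('wrist','wrist2.png')
E
```

```text
[515.85228857  48.39779913 101.14512565] [-0.80208627 16.88802102 20.90851344] 2.0025068011670517
```

View pics/wrist2.png

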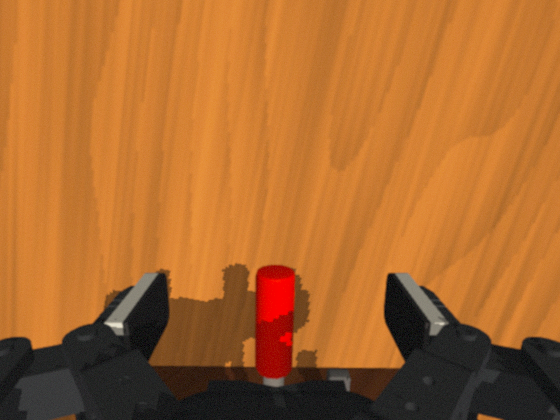

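Emit:
arm_command([
  {"grip":0,"offset":[0,8,7],"yaw":1},
  {"grip":0,"offset":[0,6,7],"yaw":1},
  {"grip":0,"offset":[0,3,5],"yaw":0},
  {"grip":0,"offset":[0,0,0],"yaw":0},
  {"grip":0,"offset":[0,0,0],"yaw":0},
  {"grip":0,"offset":[0,0,0],"yaw":0},
  {"grip":0,"offset":[0,0,0],"yaw":0},
  {"grip":0,"offset":[0,0,0],"yaw":0},
  {"grip":0,"offset":[0,0,0],"yaw":0},
  {"grip":0,"offset":[0,0,0],"yaw":0},
])

```text
clock: 4.08
tool_pos: [521.7, 30.7, 83.2]
ee_rot: [[0.987, 0.163, 0.008], [0.163, -0.986, 0.017], [0.01, -0.016, -1.0]]
wrist_force: [-0.0, 0.2, 0.2]
opening: 85.3
```

```bash
python3 - <<'E'
from geo import *
T=np.array([518.5,32,80]); s=ctrl.read_state();print(s['tool_pos'],rel(T,s),yaw_need(s)); snap('wrist','wrist3.png'); snap('scene','scene3.png')
E
```

```text
[521.74085056  30.74317506  83.22505502] [-3.02561889 -1.71921746  3.22081089] -0.19903544662444672
```

View pics/wrist3.png

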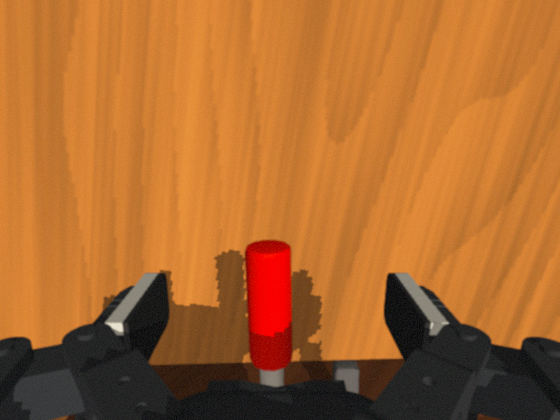

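View pics/scene3.png

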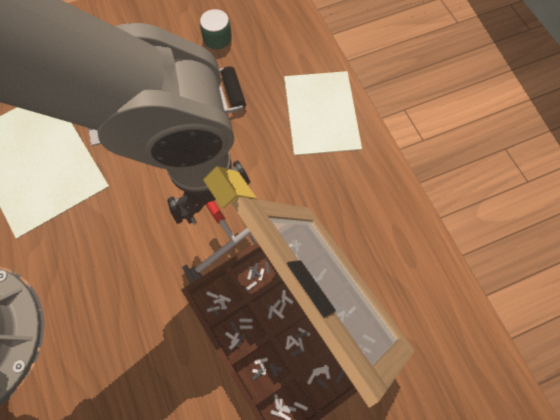

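Emit:
arm_command([
  {"grip":0,"offset":[-2,-1,2],"yaw":0},
  {"grip":0,"offset":[-1,0,1],"yaw":0},
  {"grip":0.5,"offset":[0,0,0],"yaw":0},
  {"grip":1,"offset":[0,0,0],"yaw":0},
  {"grip":1,"offset":[0,0,0],"yaw":0},
  {"grip":1,"offset":[0,0,0],"yaw":0},
  {"grip":1,"offset":[0,0,0],"yaw":0},
  {"grip":1,"offset":[0,0,0],"yaw":0},
  {"grip":1,"offset":[0,0,0],"yaw":0},
  {"grip":1,"offset":[0,0,0],"yaw":0},
])

```text
clock: 5.02
tool_pos: [518.8, 31.7, 80.1]
ee_rot: [[0.986, 0.165, 0.009], [0.164, -0.986, 0.017], [0.011, -0.015, -1.0]]
wrist_force: [-0.5, 0.1, -0.3]
opening: 16.1
```

```bash
python3 - <<'E'
from geo import *
s=ctrl.read_state();print(s['clock'],s['tool_pos'],s['ee_rot'].round(3),yaw_need(s),s['opening'],s['wrist_force'])
# arc in tool axes from current
a0=np.arcsin(.36)
pre=None
for a in np.arange(a0,1.5,.1):
    v=100*(np.cos(a)-np.cos(a0))*xc+100*(np.sin(a)-np.sin(a0))*zc
    t=s['ee_rot'].T@v
    print(round(a,2),t.round(1), None if pre is None else (t-pre).round(1)); pre=t
a=1.396;v=100*(np.cos(a)-np.cos(a0))*xc+100*(np.sin(a)-np.sin(a0))*zc;print(s['tool_pos']+v)
E
```

```text
5.0167 [518.79763647  31.68491337  80.09292199] [[ 0.986  0.165  0.009]
 [ 0.164 -0.986  0.017]
 [ 0.011 -0.015 -1.   ]] -0.13235428154148832 16.092669076482213 [-0.51816691  0.13478008 -0.33798056]
0.37 [0. 0. 0.] None
0.47 [-4.  -0.1 -9.2] [-4.  -0.1 -9.2]
0.57 [ -8.8  -0.3 -17.9] [-4.9 -0.1 -8.7]
0.67 [-14.5  -0.4 -26.1] [-5.7 -0.1 -8.2]
0.77 [-21.   -0.5 -33.7] [-6.5 -0.1 -7.6]
0.87 [-28.2  -0.6 -40.6] [-7.2 -0.1 -6.9]
0.97 [-36.1  -0.6 -46.8] [-7.9 -0.1 -6.2]
1.07 [-44.5  -0.7 -52.1] [-8.4 -0.1 -5.3]
1.17 [-53.5  -0.7 -56.6] [-8.9 -0.  -4.5]
1.27 [-62.8  -0.8 -60.2] [-9.3 -0.  -3.6]
1.37 [-72.5  -0.8 -62.8] [-9.6 -0.  -2.6]
1.47 [-82.3  -0.8 -64.4] [-9.9 -0.  -1.6]
[443.95612674  19.02641951 142.56911996]
```

Gripped (16 mm on the 18 mm bar). Swing half of the arc.

Emit:
arm_command([
  {"grip":1,"offset":[-2,0,-5],"yaw":0},
  {"grip":1,"offset":[-2,0,-5],"yaw":0},
  {"grip":1,"offset":[-2.5,0,-4.5],"yaw":0},
  {"grip":1,"offset":[-2.5,0,-4],"yaw":0},
  {"grip":1,"offset":[-3,0,-4],"yaw":0},
  {"grip":1,"offset":[-3,0,-4],"yaw":0},
  {"grip":1,"offset":[-3,0,-4],"yaw":0},
  {"grip":1,"offset":[-3.5,0,-3.5],"yaw":0},
  {"grip":1,"offset":[-3.5,0,-3.5],"yaw":0},
  {"grip":1,"offset":[-3.5,0,-3.5],"yaw":0},
])

```text
clock: 5.85
tool_pos: [491.2, 26.4, 125.6]
ee_rot: [[0.986, 0.166, 0.016], [0.166, -0.986, 0.017], [0.019, -0.014, -1.0]]
wrist_force: [2.1, 0.3, -4.9]
opening: 15.8
```

```bash
cat > st.py <<'E'
from geo import *
s=ctrl.read_state();p0=np.array([518.8,31.7,80.1]);a0=np.arcsin(.36)
d=s['tool_pos']-p0; X=d@xc+100*np.cos(a0);Z=d[2]+36
print(s['clock'],s['tool_pos'].round(1),'ang',np.arctan2(Z,X),'r',np.hypot(X,Z),'yshift',d@yc,yaw_need(s),s['opening'],s['wrist_force'].round(1))
E
python3 st.py
```

```text
5.85 [491.2  26.4 125.6] ang 0.8963657805838184 r 104.36431270085724 yshift -0.6095765783857028 -0.07082231511469875 15.843034686504224 [ 2.1  0.3 -4.9]
```

Emit:
arm_command([
  {"grip":1,"offset":[-4.5,0,-2.5],"yaw":0},
  {"grip":1,"offset":[-4.5,0,-2.5],"yaw":0},
  {"grip":1,"offset":[-4.5,0,-2],"yaw":0},
  {"grip":1,"offset":[-4.5,0,-2],"yaw":0},
  {"grip":1,"offset":[-4.5,0,-1.5],"yaw":0},
  {"grip":1,"offset":[-4.5,0,-1.5],"yaw":0},
  {"grip":1,"offset":[-4.5,0,-1.5],"yaw":0},
  {"grip":1,"offset":[-4.5,0,-1],"yaw":0},
  {"grip":1,"offset":[-4.5,0,-0.5],"yaw":0},
  {"grip":1,"offset":[-4.5,0,-0.5],"yaw":0},
])

```text
clock: 6.68
tool_pos: [454.6, 19.6, 149.6]
ee_rot: [[0.985, 0.166, 0.043], [0.165, -0.986, 0.024], [0.047, -0.016, -0.999]]
wrist_force: [9.1, 1.2, -2.5]
opening: 15.7
```

```bash
python3 st.py; python3 -c "
from h import *
snap('scene','scene4.png');snap('side','side4.png')"
```

```text
6.6833 [454.6  19.6 149.6] ang 1.3116891538755295 r 109.09333112113384 yshift -1.2564641602979025 -0.07556215685090106 15.73717162230119 [ 9.1  1.2 -2.5]
```

View pics/side4.png

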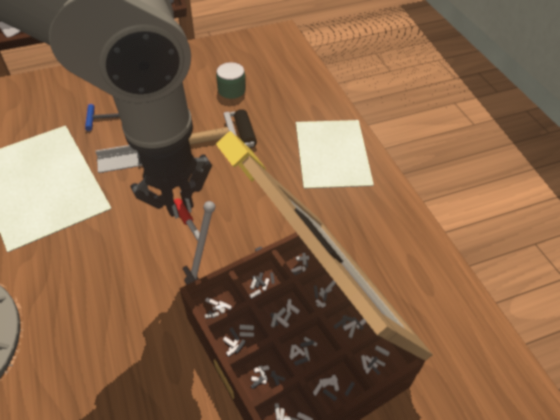

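Emit:
arm_command([
  {"grip":1,"offset":[-4,0,1],"yaw":0},
  {"grip":1,"offset":[-4,0,1],"yaw":0},
  {"grip":1,"offset":[-4,0,1],"yaw":0},
  {"grip":1,"offset":[-4,0,1],"yaw":0},
  {"grip":1,"offset":[-3,0,0],"yaw":0},
  {"grip":1,"offset":[-2,0,0],"yaw":0},
  {"grip":1,"offset":[-2,0,0],"yaw":0},
  {"grip":1,"offset":[-2,0,0],"yaw":0},
  {"grip":1,"offset":[-2,0,0],"yaw":0},
  {"grip":1,"offset":[-2,0,0],"yaw":0},
])

```text
clock: 7.62
tool_pos: [442.9, 17.1, 154.1]
ee_rot: [[0.982, 0.168, 0.088], [0.166, -0.986, 0.032], [0.092, -0.017, -0.996]]
wrist_force: [35.8, 6.5, -53.2]
opening: 15.4
```

```bash
python3 st.py; python3 -c "
from h import *
snap('scene','scene5.png');snap('side','side5.png')"
```

```text
7.6167 [442.9  17.1 154.1] ang 1.4258170812787547 r 111.21554341110884 yshift -1.7178277133381334 -0.03027665412212017 15.446391696613793 [ 35.8   6.5 -53.2]
```

View pics/side5.png

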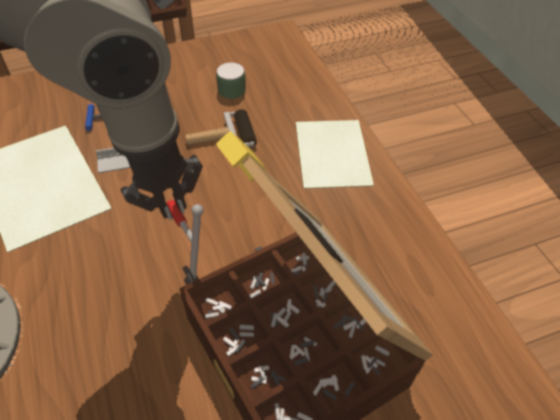

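```bash
cat > tip.py <<'E'
from geo import *
import sys
a=np.arcsin(.36); rc=grip0-72*yc; piv=rc-100*(np.cos(a)*xc+np.sin(a)*zc)
C={n:vision.camera(n) for n in ['scene','side']}
for b in (1.2,1.28,1.34,1.396,1.45):
    print(b,[proj(C[n],piv+175*(np.cos(b)*xc+np.sin(b)*zc)).round(1) for n in C],'grip',[proj(C[n],piv+100*(np.cos(b)*xc+np.sin(b)*zc)+72*yc).round(1) for n in C])
ims=[]
for n in C:
    im=C[n]['img'][150:310,130:290];ims.append(cv2.resize(im,(400,400),interpolation=cv2.INTER_CUBIC))
cv2.imwrite('pics/'+sys.argv[1],cv2.cvtColor(np.hstack(ims),cv2.COLOR_RGB2BGR))
print(ctrl.read_state()['wrist_force'])
E
python3 tip.py tip5.png
```

```text
1.2 [array([210. , 224.2]), array([216.1, 203.9])] grip [array([181.1, 212.8]), array([186. , 208.5])]
1.28 [array([202. , 227.6]), array([207.9, 205.2])] grip [array([176.9, 214.4]), array([181.7, 209.3])]
1.34 [array([195.9, 230.3]), array([201.6, 206.6])] grip [array([173.7, 215.8]), array([178.3, 210. ])]
1.396 [array([190. , 233.1]), array([195.6, 208.2])] grip [array([170.7, 217.1]), array([175.2, 210.8])]
1.45 [array([184.4, 236. ]), array([189.8, 210. ])] grip [array([167.8, 218.5]), array([172.2, 211.7])]
[ 33.38043763   4.93985658 -49.09625446]
```

View pics/tip5.png

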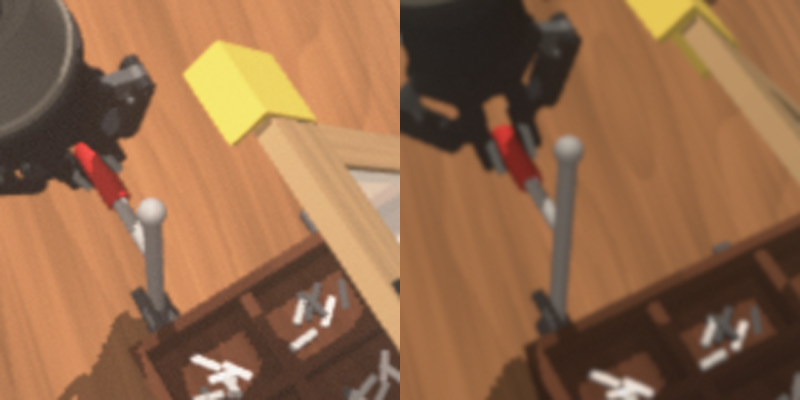

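Emit:
arm_command([
  {"grip":1,"offset":[0,0,4],"yaw":0},
  {"grip":1,"offset":[0,0,2],"yaw":0},
  {"grip":0.5,"offset":[0,0,0],"yaw":0},
  {"grip":0.2,"offset":[0,0,0],"yaw":0},
  {"grip":0,"offset":[0,0,0],"yaw":0},
  {"grip":0,"offset":[0,0,0],"yaw":0},
  {"grip":0,"offset":[0,0,0],"yaw":0},
  {"grip":0,"offset":[0,0,0],"yaw":0},
  {"grip":0,"offset":[0,0,0],"yaw":0},
  {"grip":0,"offset":[0,0,0],"yaw":0},
])

```text
clock: 8.65
tool_pos: [445.8, 17.6, 151.8]
ee_rot: [[0.981, 0.167, 0.095], [0.164, -0.986, 0.036], [0.099, -0.019, -0.995]]
wrist_force: [0.6, -0.7, 0.2]
opening: 85.6
```

```bash
python3 st.py; python3 tip.py tip6.png; python3 -c "
from h import *
print(ctrl.read_state()['ee_rot'].round(3))"
```

```text
8.65 [445.8  17.6 151.8] ang 1.3969242572951506 r 109.34483272074054 yshift -1.7480426144626469 -0.09445854625073549 85.64501143224376 [ 0.6 -0.7  0.2]
1.2 [array([210. , 224.2]), array([216.1, 203.9])] grip [array([181.1, 212.8]), array([186. , 208.5])]
1.28 [array([202. , 227.6]), array([207.9, 205.2])] grip [array([176.9, 214.4]), array([181.7, 209.3])]
1.34 [array([195.9, 230.3]), array([201.6, 206.6])] grip [array([173.7, 215.8]), array([178.3, 210. ])]
1.396 [array([190. , 233.1]), array([195.6, 208.2])] grip [array([170.7, 217.1]), array([175.2, 210.8])]
1.45 [array([184.4, 236. ]), array([189.8, 210. ])] grip [array([167.8, 218.5]), array([172.2, 211.7])]
[-0.30226577  0.13618002 -0.12634667]
[[ 0.981  0.167  0.095]
 [ 0.164 -0.986  0.036]
 [ 0.1   -0.019 -0.995]]
```

View pics/tip6.png

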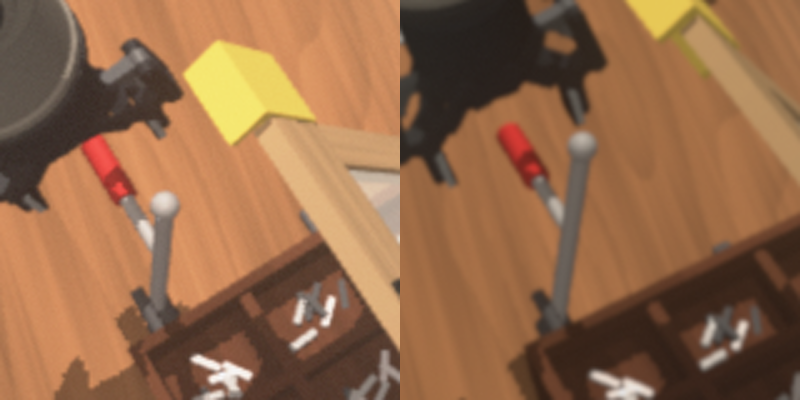

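Emit:
arm_command([
  {"grip":1,"offset":[0,0,2],"yaw":0},
  {"grip":1,"offset":[0,0,2],"yaw":0},
  {"grip":1,"offset":[0,0,1],"yaw":0},
  {"grip":1,"offset":[0,0,0],"yaw":0},
  {"grip":1,"offset":[0,0,0],"yaw":0},
  {"grip":1,"offset":[-3,0,0],"yaw":0},
  {"grip":1,"offset":[-3,0,0],"yaw":0},
  {"grip":1,"offset":[-3,0,0],"yaw":0},
  {"grip":1,"offset":[-3,0,0],"yaw":0},
  {"grip":1,"offset":[-3,0,0],"yaw":0},
])

```text
clock: 9.58
tool_pos: [444.1, 17.1, 147.5]
ee_rot: [[0.978, 0.17, 0.122], [0.167, -0.985, 0.035], [0.126, -0.014, -0.992]]
wrist_force: [37.8, 4.6, -52.7]
opening: 15.6
```

```bash
python3 st.py; python3 tip.py tip7.png
```

```text
9.5833 [444.1  17.1 147.5] ang 1.40607106242718 r 104.8349773283783 yshift -1.9065507577645313 0.08530574970181326 15.591932377276885 [ 37.8   4.6 -52.7]
1.2 [array([210. , 224.2]), array([216.1, 203.9])] grip [array([181.1, 212.8]), array([186. , 208.5])]
1.28 [array([202. , 227.6]), array([207.9, 205.2])] grip [array([176.9, 214.4]), array([181.7, 209.3])]
1.34 [array([195.9, 230.3]), array([201.6, 206.6])] grip [array([173.7, 215.8]), array([178.3, 210. ])]
1.396 [array([190. , 233.1]), array([195.6, 208.2])] grip [array([170.7, 217.1]), array([175.2, 210.8])]
1.45 [array([184.4, 236. ]), array([189.8, 210. ])] grip [array([167.8, 218.5]), array([172.2, 211.7])]
[ 37.54513047   4.36982315 -50.95174118]
```

View pics/tip7.png

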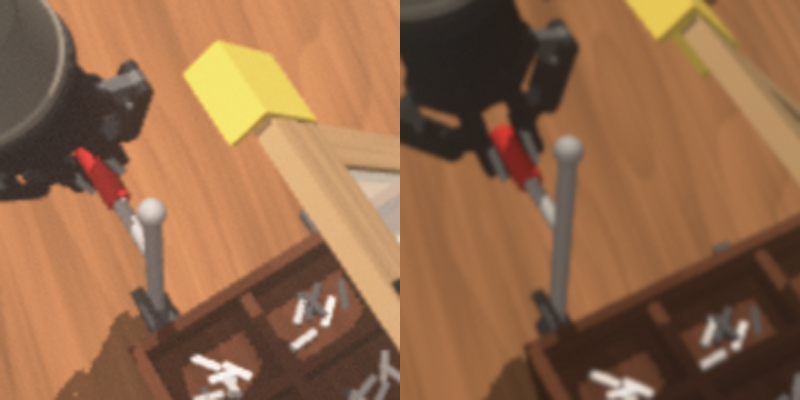

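Back at the stop; now open directly while still pressing.

Emit:
arm_command([
  {"grip":0,"offset":[0,0,0],"yaw":0},
  {"grip":0,"offset":[0,0,0],"yaw":0},
  {"grip":0,"offset":[0,0,0],"yaw":0},
  {"grip":0,"offset":[0,0,0],"yaw":0},
  {"grip":0,"offset":[0,0,0],"yaw":0},
  {"grip":0,"offset":[0,0,-1],"yaw":0},
  {"grip":0,"offset":[0,0,-1],"yaw":0},
  {"grip":0,"offset":[0,0,-1],"yaw":0},
  {"grip":0,"offset":[0,0,-1],"yaw":0},
  {"grip":0,"offset":[0,0,-1],"yaw":0},
])

```text
clock: 10.52
tool_pos: [443.3, 16.9, 152.9]
ee_rot: [[0.978, 0.17, 0.123], [0.167, -0.985, 0.035], [0.127, -0.014, -0.992]]
wrist_force: [0.5, 1.0, 0.6]
opening: 85.9
```

```bash
python3 st.py; python3 tip.py tip8.png
```

```text
10.5167 [443.3  16.9 152.9] ang 1.421263434041465 r 110.0278181129388 yshift -1.9910901047613712 0.09814570690855506 85.88352302755914 [0.5 1.  0.6]
1.2 [array([210. , 224.2]), array([216.1, 203.9])] grip [array([181.1, 212.8]), array([186. , 208.5])]
1.28 [array([202. , 227.6]), array([207.9, 205.2])] grip [array([176.9, 214.4]), array([181.7, 209.3])]
1.34 [array([195.9, 230.3]), array([201.6, 206.6])] grip [array([173.7, 215.8]), array([178.3, 210. ])]
1.396 [array([190. , 233.1]), array([195.6, 208.2])] grip [array([170.7, 217.1]), array([175.2, 210.8])]
1.45 [array([184.4, 236. ]), array([189.8, 210. ])] grip [array([167.8, 218.5]), array([172.2, 211.7])]
[ 0.09670213 -0.4090229  -0.17808493]
```

View pics/tip8.png

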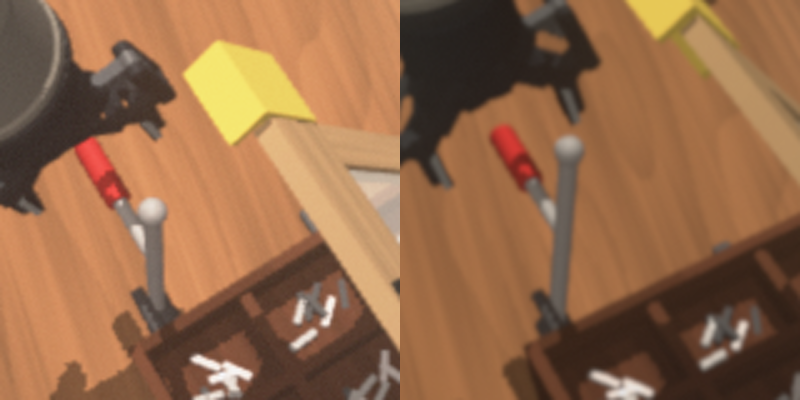

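Emit:
arm_command([
  {"grip":0,"offset":[1,0,-10],"yaw":0},
  {"grip":0,"offset":[2,0,-20],"yaw":0},
  {"grip":0,"offset":[4,0,-30],"yaw":0},
  {"grip":0,"offset":[4,0,-30],"yaw":0},
  {"grip":0,"offset":[4,0,-30],"yaw":0},
  {"grip":0,"offset":[4,0,-30],"yaw":0},
  {"grip":0,"offset":[4,0,-30],"yaw":0},
  {"grip":0,"offset":[4,0,-30],"yaw":0},
  {"grip":1,"offset":[4,0,-30],"yaw":0},
  {"grip":1,"offset":[2,0,-15],"yaw":0},
])

```text
clock: 11.45
tool_pos: [440.8, 11.8, 419.2]
ee_rot: [[0.979, 0.168, 0.118], [0.165, -0.986, 0.03], [0.121, -0.01, -0.993]]
wrist_force: [0.8, 0.8, -0.5]
opening: 64.0
```

```bash
python3 st.py; python3 tip.py tip9.png; python3 -c "
from geo import *
s=ctrl.read_state()
print(s['ee_rot'].round(3),s['q'].round(2)); print(rel([690,-202,420]))
snap('scene','scene9.png')"
```

```text
11.45 [440.8  11.8 419.2] ang 1.5359952592410755 r 375.3004820269347 yshift -6.610524824964758 -0.01924389691063481 64.04868306619431 [ 0.8  0.8 -0.5]
1.2 [array([210. , 224.2]), array([216.1, 203.9])] grip [array([181.1, 212.8]), array([186. , 208.5])]
1.28 [array([202. , 227.6]), array([207.9, 205.2])] grip [array([176.9, 214.4]), array([181.7, 209.3])]
1.34 [array([195.9, 230.3]), array([201.6, 206.6])] grip [array([173.7, 215.8]), array([178.3, 210. ])]
1.396 [array([190. , 233.1]), array([195.6, 208.2])] grip [array([170.7, 217.1]), array([175.2, 210.8])]
1.45 [array([184.4, 236. ]), array([189.8, 210. ])] grip [array([167.8, 218.5]), array([172.2, 211.7])]
[ 1.38667481 -0.05569978 -1.23579675]
[[ 0.979  0.168  0.118]
 [ 0.165 -0.986  0.031]
 [ 0.122 -0.011 -0.992]] [-0.82 -0.25  0.52  1.92  0.13  1.32 -0.16]
[208.3453986  252.61430696  21.32738811]
```

View pics/scene9.png

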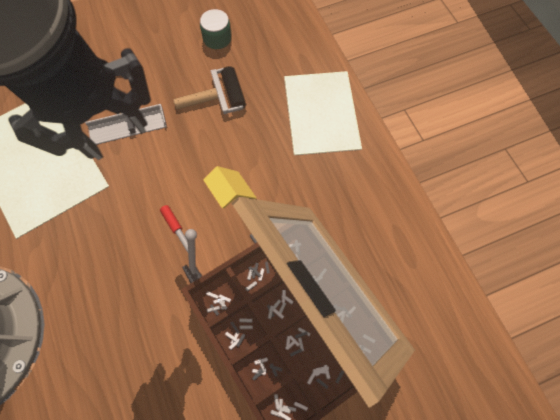

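Emit:
arm_command([
  {"grip":1,"offset":[21,25,2],"yaw":0},
  {"grip":1,"offset":[21,25,2],"yaw":0},
  {"grip":1,"offset":[21,25,2],"yaw":0},
  {"grip":1,"offset":[21,25,2],"yaw":0},
  {"grip":1,"offset":[21,25,2],"yaw":0},
  {"grip":1,"offset":[21,25,2],"yaw":0},
  {"grip":1,"offset":[21,25,2],"yaw":0},
  {"grip":1,"offset":[21,25,2],"yaw":0},
  {"grip":1,"offset":[20,25,2],"yaw":0},
  {"grip":1,"offset":[18,23,2],"yaw":0},
])

```text
clock: 12.43
tool_pos: [692.5, -201.0, 404.5]
ee_rot: [[0.978, 0.181, 0.106], [0.178, -0.983, 0.031], [0.11, -0.011, -0.994]]
wrist_force: [-1.1, 1.9, 2.1]
opening: -0.1
```

```bash
python3 -c "
from geo import *
s=ctrl.read_state()
print(s['clock'],s['tool_pos'],s['ee_rot'].round(3),s['q'].round(2),s['opening']); print(rel([640,-210,345]))
for n in ['scene','side','wrist']: snap(n,n+'10.png')"
```

```text
12.4333 [ 692.45539231 -201.00485745  404.49463451] [[ 0.978  0.181  0.106]
 [ 0.178 -0.983  0.031]
 [ 0.11  -0.011 -0.994]] [-0.35  0.46  0.87  1.37 -0.43  1.39  0.7 ] -0.13701130270154432
[-5.94409389e+01  3.72527812e-02  5.32810070e+01]
```

View pics/wrist10.png

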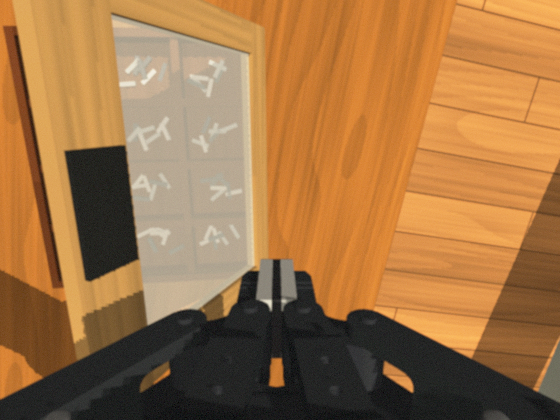

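View pics/side10.png

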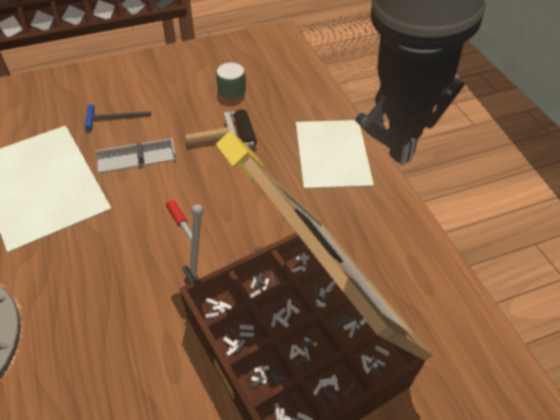

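```bash
python3 - <<'E'
from geo import *
C={n:vision.camera(n) for n in ['scene','side','wrist']}
H=np.array([418.2,-95.5,100])+260*xc-150*yc
for n in C:
    c=C[n]; im=c['img']; b=(im.max(2)<60).astype(np.uint8)
    k,l,st,ce=cv2.connectedComponentsWithStats(b)
    for i in range(1,k):
        if 150<st[i,4]<9000: print(n,st[i],ce[i].round(1))
for t in (.95,1.,1.05):
    u=-np.cos(t)*xc+np.sin(t)*zc; n=np.sin(t)*xc+np.cos(t)*zc; p=H+235*u+19*n
    print(t,p.round(1),[proj(C[k],p).round(1) for k in C])
E
```

```text
scene [225  85  20  21 261] [234.8  95.5]
scene [ 360  154  102   93 2094] [398.1 212.9]
scene [289 262  46  54 715] [311.7 288.2]
scene [293 379  61  41 437] [316.8 404.4]
side [   0    0   85   29 1066] [34.5  7.4]
side [   0    9  186   41 1269] [90.5 28.9]
side [ 363    8  114  150 7888] [410.7  78.4]
side [235 111  20  30 327] [243.5 126.1]
side [300 214  41  48 177] [321.1 238.7]
side [277 241  25  14 165] [288.6 247.5]
side [183 299  70 121 666] [216.7 362.6]
wrist [ 22  50  11  51 161] [26.6 76.3]
wrist [ 31 112  14  54 204] [ 37.3 138.3]
wrist [  71  151   69  132 6591] [106.2 212.2]
wrist [ 42 175  13  50 166] [ 48.  199.2]
0.95 [ 580.  -220.3  302.2] [array([305. , 297.6]), array([310.2, 245.4]), array([ 90.4, 218.9])]
1.0 [ 590.1 -218.5  308. ] [array([312. , 292.4]), array([317.4, 239.4]), array([103.4, 221. ])]
1.05 [ 600.5 -216.8  313.3] [array([319.3, 287.1]), array([324.7, 233.5]), array([117.6, 223. ])]
```

Emit:
arm_command([
  {"grip":1,"offset":[-5,-1,13],"yaw":0},
  {"grip":1,"offset":[-12,-1,13],"yaw":0},
  {"grip":1,"offset":[-12,-1,12],"yaw":0},
  {"grip":1,"offset":[-12,-1,12],"yaw":0},
  {"grip":1,"offset":[-12,0,10],"yaw":0},
  {"grip":1,"offset":[-10,0,5],"yaw":0},
  {"grip":1,"offset":[-5,0,0],"yaw":0},
  {"grip":1,"offset":[0,0,0],"yaw":0},
  {"grip":1,"offset":[0,0,0],"yaw":0},
  {"grip":1,"offset":[0,0,0],"yaw":0},
])

```text
clock: 13.57
tool_pos: [625.1, -194.7, 336.8]
ee_rot: [[0.974, 0.194, 0.119], [0.19, -0.981, 0.042], [0.125, -0.019, -0.992]]
wrist_force: [-0.1, 0.5, -0.2]
opening: 0.0
```

```bash
cat > cov.py <<'E'
from geo import *
import sys
H=np.array([418.2,-95.5,100])+260*xc-150*yc+4*yc
s=ctrl.read_state();print(s['clock'],s['tool_pos'].round(1),s['ee_rot'].round(3).tolist(),s['wrist_force'].round(1))
d=s['tool_pos']-H; X=-d@xc; Z=d[2]; print('tcp in hinge frame: back',X.round(1),'up',Z,'r',np.hypot(X,Z),'angle of tcp',np.arctan2(Z,X),'yc',d@yc)
print('cover angle if tcp touches outer face', np.arctan2(Z,X)-np.arcsin(19/np.hypot(X,Z)))
c=snap('scene','scene_%s.png'%sys.argv[1]);snap('side','side_%s.png'%sys.argv[1])
a=cv2.imread('pics/scene_%s.png'%sys.argv[1]);b=cv2.imread('pics/side_%s.png'%sys.argv[1])
cv2.imwrite('pics/both_%s.png'%sys.argv[1],cv2.resize(np.hstack([a[100:420,150:450],b[100:420,150:450]]),(800,427),interpolation=cv2.INTER_CUBIC))
E
python3 cov.py 11
```

```text
13.5667 [ 625.1 -194.7  336.8] [[0.974, 0.194, 0.119], [0.19, -0.981, 0.042], [0.125, -0.019, -0.992]] [-0.1  0.5 -0.2]
tcp in hinge frame: back 72.5 up 236.78021930644388 r 247.63981104082913 angle of tcp 1.273553419160203 yc 13.710515376595502
cover angle if tcp touches outer face 1.1967536087888817
```

View pics/both_11.png

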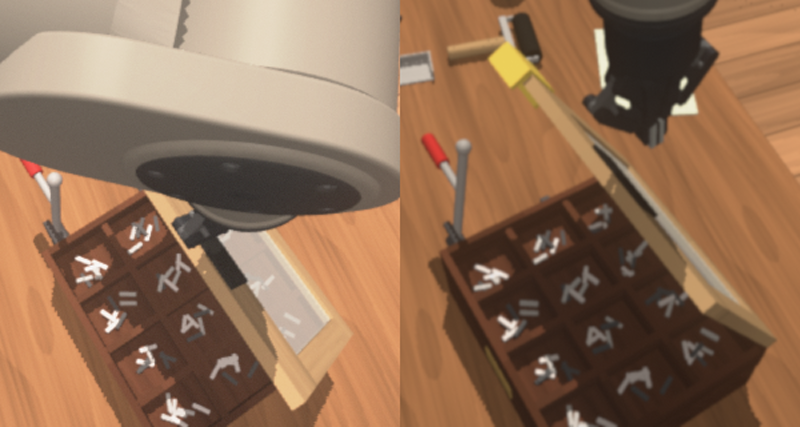

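```bash
cat > arc.py <<'E'
from geo import *
import sys
H=np.array([418.2,-95.5,100])+260*xc-150*yc+4*yc
s=ctrl.read_state();d=s['tool_pos']-H;ph=np.arctan2(d[2],-d@xc);r=np.hypot(d[2],-d@xc)
step=float(sys.argv[1]);rt=float(sys.argv[2]);N=10;pv=s['tool_pos']
for i in range(1,N+1):
    p=ph-step*i; R=r+(rt-r)*min(1,i/5); q=H-R*np.cos(p)*xc+R*np.sin(p)*zc+(d@yc)*(1-i/N)*yc
    print(round(p,3),(s['ee_rot'].T@(q-pv)).round(1)); pv=q
E
python3 arc.py .03 238
```

```text
1.244 [-6.9  1.2  3.2]
1.214 [-6.8  1.3  3.4]
1.184 [-6.6  1.3  3.6]
1.154 [-6.5  1.3  3.8]
1.124 [-6.3  1.3  3.9]
1.094 [-6.8  1.2  2.3]
1.064 [-6.7  1.2  2.5]
1.034 [-6.6  1.2  2.7]
1.004 [-6.5  1.3  2.9]
0.974 [-6.4  1.3  3.1]
```

Emit:
arm_command([
  {"grip":1,"offset":[-7,1,3],"yaw":0},
  {"grip":1,"offset":[-7,1,3.5],"yaw":0},
  {"grip":1,"offset":[-7,1,3.5],"yaw":0},
  {"grip":1,"offset":[-6.5,1,4],"yaw":0},
  {"grip":1,"offset":[-6,1,4],"yaw":0},
  {"grip":1,"offset":[-6,1,2.5],"yaw":0},
  {"grip":1,"offset":[-6,1,2.5],"yaw":0},
  {"grip":1,"offset":[-6,1,3],"yaw":0},
  {"grip":1,"offset":[-5,1,3],"yaw":0},
  {"grip":1,"offset":[-5,1,3],"yaw":0},
])

```text
clock: 14.5
tool_pos: [566.7, -217.1, 293.2]
ee_rot: [[0.974, 0.194, 0.12], [0.19, -0.981, 0.041], [0.125, -0.017, -0.992]]
wrist_force: [-0.1, 0.6, 1.0]
opening: 0.2
```

```bash
python3 cov.py 12; python3 arc.py .025 236
```

```text
14.5 [ 566.7 -217.1  293.2] [[0.974, 0.194, 0.12], [0.19, -0.981, 0.041], [0.125, -0.017, -0.992]] [-0.1  0.6  1. ]
tcp in hinge frame: back 133.8 up 193.24524996308463 r 235.05183557929684 angle of tcp 0.9651579889752236 yc 1.3575994729769973
cover angle if tcp touches outer face 0.8842364677039201
0.937 [-5.3  0.   2.7]
0.912 [-5.2  0.   2.8]
0.887 [-5.1  0.1  2.9]
0.862 [-5.   0.1  3.1]
0.837 [-5.   0.1  3.2]
0.812 [-4.8  0.1  3.4]
0.787 [-4.7  0.1  3.6]
0.762 [-4.6  0.1  3.7]
0.737 [-4.5  0.1  3.8]
0.712 [-4.4  0.1  3.9]
```

View pics/both_12.png

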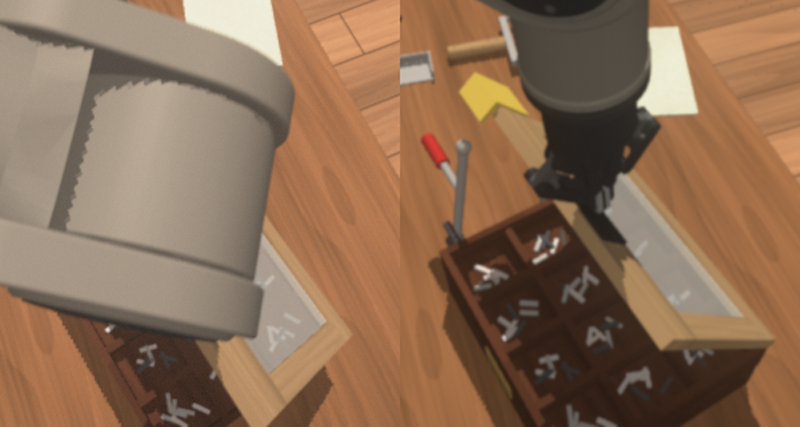

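Emit:
arm_command([
  {"grip":1,"offset":[-4,0,2],"yaw":0},
  {"grip":1,"offset":[-4,0,2],"yaw":0},
  {"grip":1,"offset":[-4,0,2.5],"yaw":0},
  {"grip":1,"offset":[-4,0,2.5],"yaw":0},
  {"grip":1,"offset":[-4,0,2.5],"yaw":0},
  {"grip":1,"offset":[-4,0,2.5],"yaw":0},
  {"grip":1,"offset":[-4,0,3],"yaw":0},
  {"grip":1,"offset":[-3,0,2.5],"yaw":0},
  {"grip":1,"offset":[-2,0,2],"yaw":0},
  {"grip":1,"offset":[-1,0,1],"yaw":0},
])

```text
clock: 15.43
tool_pos: [533.0, -223.4, 263.9]
ee_rot: [[0.974, 0.193, 0.119], [0.19, -0.981, 0.041], [0.125, -0.017, -0.992]]
wrist_force: [0.2, -0.2, 0.1]
opening: -0.2
```

```bash
python3 cov.py 13; python3 arc.py .02 236
```

```text
15.4333 [ 533.  -223.4  263.9] [[0.974, 0.193, 0.119], [0.19, -0.981, 0.041], [0.125, -0.017, -0.992]] [ 0.2 -0.2  0.1]
tcp in hinge frame: back 168.1 up 163.86116202584856 r 234.76370989748725 angle of tcp 0.7725775233726778 yc 0.7890334159134943
cover angle if tcp touches outer face 0.6915564693035172
0.754 [-3.8  0.   2.8]
0.734 [-3.8  0.   2.8]
0.714 [-3.7  0.   2.9]
0.694 [-3.6  0.   3. ]
0.674 [-3.6  0.1  3.1]
0.654 [-3.4  0.1  3.3]
0.634 [-3.3  0.1  3.4]
0.614 [-3.2  0.1  3.5]
0.594 [-3.1  0.1  3.5]
0.574 [-3.1  0.1  3.6]
```

View pics/both_13.png

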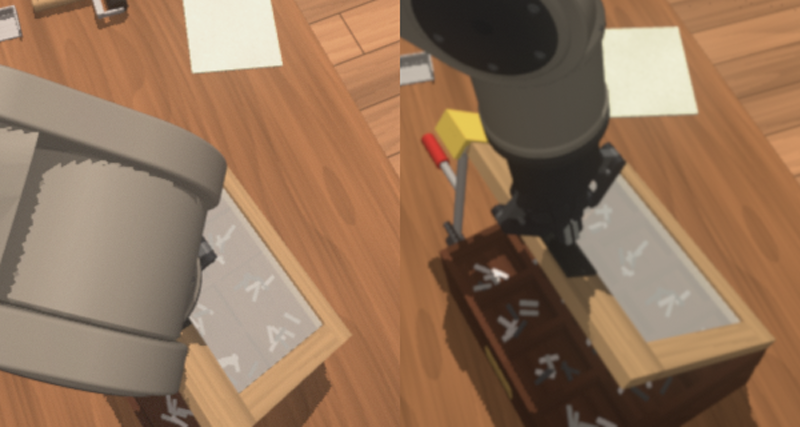

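```bash
cat > ang.py <<'E'
from geo import *
H=np.array([418.2,-95.5,100])+260*xc-150*yc+4*yc
C={n:vision.camera(n) for n in ['scene','side']}
for t in (.5,.55,.593,.65,.7,.75):
    u=-np.cos(t)*xc+np.sin(t)*zc; n=np.sin(t)*xc+np.cos(t)*zc
    f=lambda k,y,z:proj(C[k],H+260*u+y*yc+z*n).round(0)
    print(t,'side R corner top/bot',f('side',-150,14),f('side',-150,0),'scene',f('scene',-150,14),f('scene',-150,0),'pad',proj(C['scene'],H+235*u+19*n).round(),proj(C['side'],H+235*u+19*n).round())
E
python3 ang.py
python3 - <<'E'
import cv2
b=cv2.imread('pics/side_13.png')[170:410,140:380];cv2.imwrite('pics/z13.png',cv2.resize(b,(600,600),interpolation=cv2.INTER_CUBIC))
E
```

```text
0.5 side R corner top/bot [301. 405.] [296. 411.] scene [300. 447.] [295. 449.] pad [255. 334.] [257. 299.]
0.55 side R corner top/bot [307. 398.] [301. 405.] scene [305. 444.] [300. 447.] pad [259. 331.] [261. 293.]
0.593 side R corner top/bot [312. 392.] [306. 399.] scene [310. 442.] [304. 445.] pad [263. 327.] [265. 288.]
0.65 side R corner top/bot [320. 384.] [313. 392.] scene [317. 439.] [311. 442.] pad [268. 323.] [271. 281.]
0.7 side R corner top/bot [327. 377.] [320. 385.] scene [324. 435.] [317. 439.] pad [273. 319.] [276. 274.]
0.75 side R corner top/bot [335. 370.] [327. 378.] scene [331. 431.] [323. 435.] pad [278. 314.] [282. 268.]
```

View pics/z13.png

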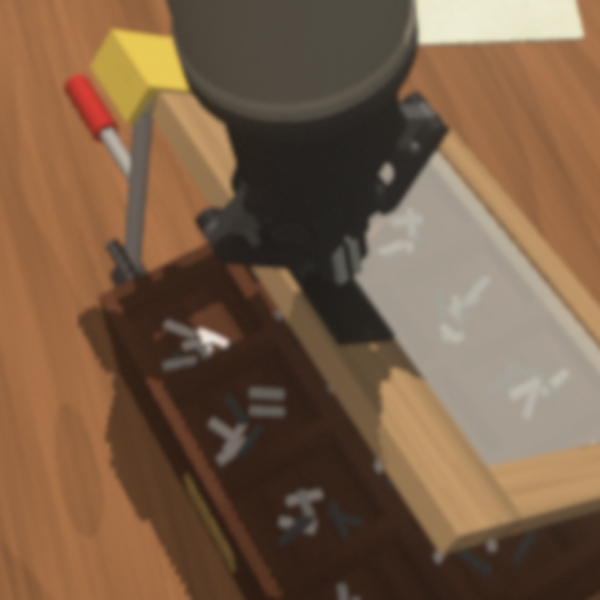

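Emit:
arm_command([
  {"grip":1,"offset":[-2,0,1.5],"yaw":0},
  {"grip":1,"offset":[-2,0,1.5],"yaw":0},
  {"grip":1,"offset":[-2,0,1.5],"yaw":0},
  {"grip":1,"offset":[-1,0,1.5],"yaw":0},
  {"grip":1,"offset":[0,0,0],"yaw":0},
  {"grip":1,"offset":[0,0,0],"yaw":0},
  {"grip":1,"offset":[0,0,0],"yaw":0},
  {"grip":1,"offset":[0,0,0],"yaw":0},
  {"grip":1,"offset":[0,0,0],"yaw":0},
  {"grip":1,"offset":[0,0,0],"yaw":0},
])

```text
clock: 16.47
tool_pos: [527.6, -224.5, 257.2]
ee_rot: [[0.974, 0.194, 0.12], [0.191, -0.981, 0.04], [0.126, -0.016, -0.992]]
wrist_force: [-0.0, 0.4, 0.2]
opening: -0.4
```

```bash
python3 cov.py 14
python3 - <<'E'
import cv2
b=cv2.imread('pics/side_14.png')[170:410,140:380];cv2.imwrite('pics/z14.png',cv2.resize(b,(600,600),interpolation=cv2.INTER_CUBIC))
E
```

```text
16.4667 [ 527.6 -224.5  257.2] [[0.974, 0.194, 0.12], [0.191, -0.981, 0.04], [0.126, -0.016, -0.992]] [-0.   0.4  0.2]
tcp in hinge frame: back 173.7 up 157.1818823804387 r 234.23773833444147 angle of tcp 0.7356047971010139 yc 0.5844465745294753
cover angle if tcp touches outer face 0.6544014129786593
```

View pics/z14.png

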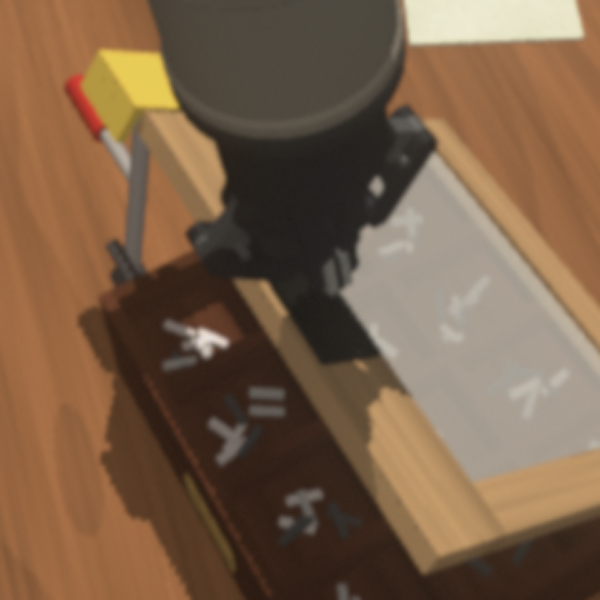

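Emit:
arm_command([
  {"grip":1,"offset":[-1,0,1.5],"yaw":0},
  {"grip":1,"offset":[-1,0,1.5],"yaw":0},
  {"grip":1,"offset":[-1,0,1.5],"yaw":0},
  {"grip":1,"offset":[-1,0,1.5],"yaw":0},
  {"grip":1,"offset":[0,0,0],"yaw":0},
  {"grip":1,"offset":[0,0,0],"yaw":0},
  {"grip":1,"offset":[0,0,0],"yaw":0},
  {"grip":1,"offset":[0,0,0],"yaw":0},
  {"grip":1,"offset":[0,0,0],"yaw":0},
  {"grip":1,"offset":[0,0,0],"yaw":0},
])

```text
clock: 17.4
tool_pos: [523.9, -225.1, 249.9]
ee_rot: [[0.974, 0.194, 0.12], [0.19, -0.981, 0.04], [0.125, -0.016, -0.992]]
wrist_force: [0.7, 0.2, -0.3]
opening: -0.0
```

```bash
python3 cov.py 15
python3 - <<'E'
import cv2
b=cv2.imread('pics/side_15.png')[170:410,140:380];cv2.imwrite('pics/z15.png',cv2.resize(b,(600,600),interpolation=cv2.INTER_CUBIC))
E
```

```text
17.4 [ 523.9 -225.1  249.9] [[0.974, 0.194, 0.12], [0.19, -0.981, 0.04], [0.125, -0.016, -0.992]] [ 0.7  0.2 -0.3]
tcp in hinge frame: back 177.3 up 149.91472663485484 r 232.22283437746515 angle of tcp 0.7017616965829568 yc 0.6131569259435278
cover angle if tcp touches outer face 0.6198521703337053
```

View pics/z15.png

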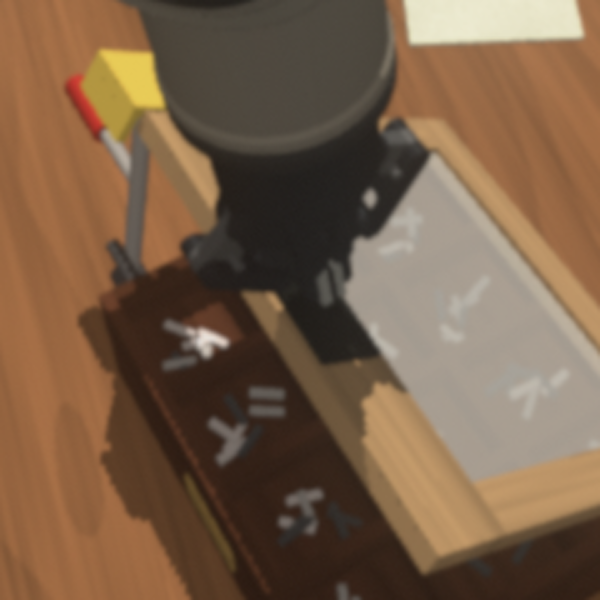

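Emit:
arm_command([
  {"grip":1,"offset":[2,0,-6],"yaw":0},
  {"grip":1,"offset":[4,0,-15],"yaw":0},
  {"grip":1,"offset":[5,0,-25],"yaw":0},
  {"grip":1,"offset":[5,0,-30],"yaw":0},
  {"grip":1,"offset":[5,0,-30],"yaw":0},
  {"grip":1,"offset":[5,0,-30],"yaw":0},
  {"grip":1,"offset":[20,0,-25],"yaw":0},
  {"grip":1,"offset":[30,0,0],"yaw":0},
  {"grip":1,"offset":[30,0,0],"yaw":0},
  {"grip":1,"offset":[20,0,0],"yaw":0},
])

```text
clock: 18.33
tool_pos: [626.7, -209.5, 439.8]
ee_rot: [[0.974, 0.189, 0.124], [0.186, -0.982, 0.042], [0.13, -0.018, -0.991]]
wrist_force: [-0.1, 0.3, -0.2]
opening: 0.1
```

```bash
python3 cov.py 16; python3 ang.py
```

```text
18.3333 [ 626.7 -209.5  439.8] [[0.974, 0.189, 0.124], [0.186, -0.982, 0.042], [0.13, -0.018, -0.991]] [-0.1  0.3 -0.2]
tcp in hinge frame: back 73.4 up 339.7544061479203 r 347.59178893431647 angle of tcp 1.3580386720600388 yc -1.2096461142935975
cover angle if tcp touches outer face 1.3033495940110758
0.5 side R corner top/bot [301. 405.] [296. 411.] scene [300. 447.] [295. 449.] pad [255. 334.] [257. 299.]
0.55 side R corner top/bot [307. 398.] [301. 405.] scene [305. 444.] [300. 447.] pad [259. 331.] [261. 293.]
0.593 side R corner top/bot [312. 392.] [306. 399.] scene [310. 442.] [304. 445.] pad [263. 327.] [265. 288.]
0.65 side R corner top/bot [320. 384.] [313. 392.] scene [317. 439.] [311. 442.] pad [268. 323.] [271. 281.]
0.7 side R corner top/bot [327. 377.] [320. 385.] scene [324. 435.] [317. 439.] pad [273. 319.] [276. 274.]
0.75 side R corner top/bot [335. 370.] [327. 378.] scene [331. 431.] [323. 435.] pad [278. 314.] [282. 268.]
```

View pics/both_16.png

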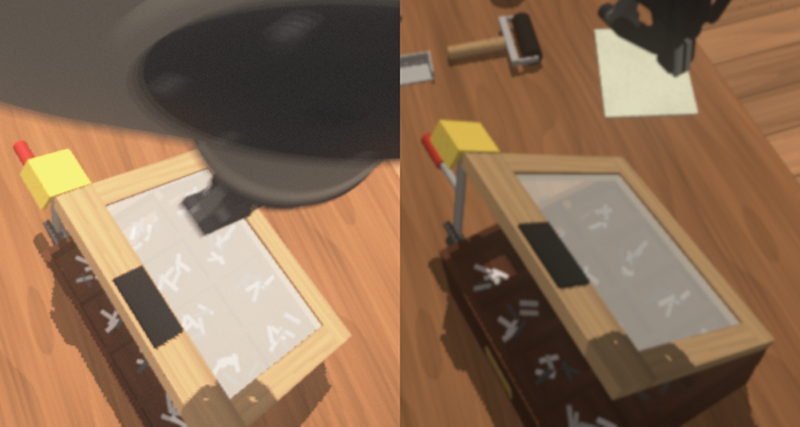

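```bash
python3 - <<'E'
from m import *
def top(f):
    im=cv2.cvtColor(cv2.imread(f),cv2.COLOR_BGR2RGB); r=redgrip({'img':im}); return r[0],r[1].round(1),np.round(ends(r[2]),1).tolist()
for f in ['scene9','scene_16','side10','side_15','side_16']: print(f,top('pics/%s.png'%f))
for i in range(2): snap('side','side_17%d.png'%i)
a=cv2.imread('pics/side_16.png').astype(int);b=cv2.imread('pics/side_171.png').astype(int);print('diff',np.abs(a-b)[200:,150:].mean(),np.abs(a-b)[200:,150:].max())
s=ctrl.read_state();print(s['clock'],s['wrist_force'])
E
```

```text
scene9 (np.int32(179), array([169.9, 217.7]), [[163.5, 206.6999969482422], [176.3000030517578, 228.6999969482422]])Traceback (most recent call last):
  File "<stdin>", line 4, in <module>
  File "<stdin>", line 3, in top
  File "m.py", line 5, in redgrip
    i=1+np.argmax(st[1:,4]);ys,xs=np.where(l==i)
        ~~~~~~~~~^^^^^^^^^^
    return _wrapfunc(a, 'argmax', axis=axis, out=out, **kwds)
    return bound(*args, **kwds)
ValueError: attempt to get argmax of an empty sequence
```

```bash
python3 - <<'E'
from m import *
t=[]
for f in ['side10','side_16']: t.append(cv2.resize(cv2.imread('pics/%s.png'%f)[180:300,150:230],(400,600),interpolation=cv2.INTER_CUBIC))
cv2.imwrite('pics/cmp.png',np.hstack(t))
for i in range(2): snap('side','side_17%d.png'%i)
a=cv2.imread('pics/side_16.png').astype(int);b=cv2.imread('pics/side_171.png').astype(int);print('diff',np.abs(a-b)[200:,150:].mean(),np.abs(a-b)[200:,150:].max())
s=ctrl.read_state();print(s['clock'],s['wrist_force'])
E
```

```text
diff 0.9830487804878049 73
18.6333 [-0.37766235 -0.94597165  0.69700489]
```

View pics/cmp.png

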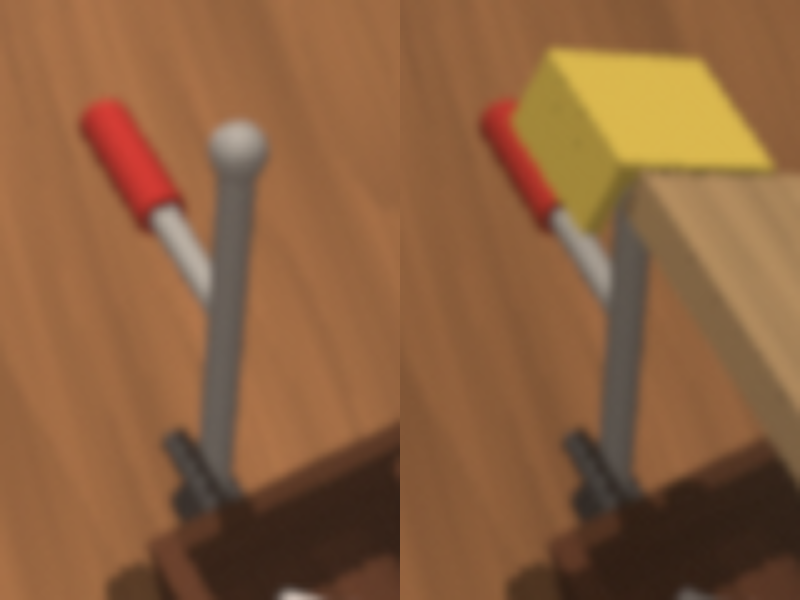

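The rod has not moved since I let it go: the red grip's end is at about (102,105) in both crops. The yellow socket sits over its tip, nothing is moving and the arm is clear, so I am handing in.

```bash
python3 - <<'E'
from h import *
print(ctrl.finish_job())
snap('side','side_end.png');b=cv2.imread('pics/side_end.png').astype(int);a=cv2.imread('pics/side_16.png').astype(int);print(np.abs(a-b)[250:,180:].mean())
E
```

```text
the job is handed in; nothing more can be done
None
the job is handed in; nothing more can be done
```

The prop rod is up at its stop and the cover rests on it by its yellow socket. I handed the job in at about 18.6 s, and no verdict was reported.

- **Rod:** I gripped the red cross grip and swung the rod up to its stop. While I eased off to let go, it slipped back to about 1.335 rad. I gripped it again, pushed it back to the stop and opened the fingers while still pressing. It then stayed at about 1.385 rad by camera.
- **Cover:** I pushed the pad down from about 1.0 rad with closed fingers. Below about 0.8 rad the cover sank by itself onto the rod tip. It then stayed put while the free tool moved another 8 mm.
- **Last checks before hand-in:**
    - The rod had not visibly moved since I let it go.
    - The cover read about 0.58 to 0.60 rad by camera, against 0.593 expected.
    - The arm was clear of everything, with about 0 N on the wrist.
    - The highest wrist force I saw was about 65 N, while pushing the rod against its stop.
- **Failed or unclear checks:**
    - Two automatic checks of the grip gave nothing, because the socket shades and partly hides it; I compared the pictures by eye instead.
    - The tool ended tilted by about 7°, because the arm was at the inner edge of its reach; this caused no problem.
    - No picture after hand-in was possible.

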